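Load a round blank under the measuring lens

ROBOT

A 6-joint arm with a two-finger parallel gripper is mounted at the origin on the work surface. World frame = base frame: x ahead of the robot, y to its left, z up, the work surface at z = 0. Lengths are in m, angles in rad, forces in N, time in s.
With the tool pointing down it reaches from about 0.275 to 0.75 m from the base axis. Payload 10.2 kg.
Tool frame: the origin (TCP) lies between the finger pads; the fingertips stand 8 mm ahead of it and the grasp point (between the pads) lies 11 mm behind it; z points along the fingers, y is the line along which they close (so a half turn about z gives the same grasp; the last joint's range is limited). The gripper opens to 88 mm and grips with 3 to 60 N. Pads are 18 mm wide; open, the fingers measure 123 mm over their backs; the gripper's body (75 mm by 187 mm) begins 45 mm behind the grasp point.
Start: joints at [0.878, 0.313, 1.498, -0, 1.331, -0.223], TCP at [0.238, 0.468, 0.247] pointing down, gripper open.
Joint ranges: [-2.94, 2.94], [-0.97, 2.17], [0.19, 2.56], [-1.23, 4.37], [0.02, 3.11], [-2.88, 2.88]. Speed limits (rad/s): [2.39, 2.39, 3.01, 3.14, 3.14, 3.14].

INTERFACE

Orientations are given as a rotation vector (axis times angle).
In Python, from cell import monitor, imaging, workorder gives the robot as it stands.
- The arm moves only by the shell command python3 -m inch 'ROWS' [OPENING] [FORCE]. ROWS is a JSON object of lists of equal length, an entry for each row: "travel": the shift along the tool's x, y, z in mm, a list of three; "turn": the turn about the tool's z in rad. In form: {"travel": [[x, y, z], ...], "turn": [turn, ...]}. A call has 1 to 8 rows; each row shifts and turns the commanded pose from where the row before left it, along the tool's axes as they then stand; what a row does not reach is not made up. A row lasts 1/10 s, in which the tool goes at most 50 mm and 8.59 degrees, less where a joint would pass 70% of its speed; a pose out of reach is approached as far as the arm can. A call is refused whole if a number of a shift passes 50 or a number of a turn 0.15, either way. A call with a gripper value outside its range is refused whole. OPENING is the opening, from -1 (shut) to 1 (fully open), set as the call begins (- or left out, the last holds). The fingers move at their own pace and stop on an object; FORCE is the grip in N (left out, the last holds). Time passes only in rows, so rows that do not move let the fingers close. It gives the time, the measured TCP pose, the force, the opening and the grip force at its end, in the units of the state.
- monitor.get_obs(): the state, without advancing time (a new reading comes with each control period).
- imaging.read_camera(name): name is "scene" or "top" or "wrist"; returns (picture, depth): 420x560x3 uint8, blue, green, red; 420x560 float32, m along the optical axis (not along the pixel's ray), 0 where there is no reading.
- imaging.camera_info(name): a dict with "fovy" (degrees; the focal length in pixels is half the picture's height over the tangent of half this angle, whatever the lens; pixels are square), "cx", "cy" (the principal point, pixels), "k1" (the pictures are not rectified: a ray, as slopes to the right and down, at radius r is drawn at 1 + k1 r^2 times it, then the intrinsics apply), "origin" and "orientation" of the camera in the world. Camera axes: x right, y down, z forward; pixel columns grow to the right and rows downward; lengths in m; the calibration is good to about 2 mm. A picture is of the moment at which its call begins: read the wrist's pose just before it. camera_info takes no time and is no camera call; for the wrist camera it gives the pose at the moment of the call.
- workorder.close_job(): hands the job in; it is judged then, once.
The state is a dict: "time_s": time; "joint_positions": joint angles; "dq": joint speeds; "effort": joint torques, N m; "ee_pos": TCP position; "orientation": TCP orientation; "force": force on the tool from outside, world axes, zero at the start; "wrist_torque": the same for the moment, N m; "grip_width": opening from 0.0 (shut) to 1.0 (fully open); "grip_force": force on a finger pad.
Only numpy, scipy, OpenCV 4.12 (cv2) and the standard library are available. Lean on these libraries where they do the work, as an engineer would, in place of code of your own. Each camera call takes 0.05 s, during which the arm holds its last target. There are 200 camera calls.

TASK

Pull the measuring stand's carriage out from under the lens, set the large round blank down (do not drop it) flat in the carriage's round nest, then slide the carriage fully home again under the lens and let go. Do not knock the lens, and leave the small disc, the square blank and the other loose things where they lie.

Things in the scene. Friction and masses are not known exactly. Their poses are not given: they have to be found in the camera images.
- carriage (a joint): Travel of the carriage along the stand, m: 0 = fully home (nest centred under the lens, against the stop), 0.14 = fully out (stop). It slides with about 2 N of friction and stays where it is left; it starts at or near home.
- carriage_grip (a point): Point at the top of the carriage's upright handle, a plain aluminium bar 12 mm thick along the slide, 36 mm wide across it, standing 48 mm above the carriage plate; this point is its top centre, 88 mm above the table. It rides with the carriage. Its x axis is the stand's x axis. It lies 140 mm from the nest centre towards the pull-out side.
- nest (a point): Centre of the floor of the round nest in the carriage plate: a round recess 53 mm in diameter, 5 mm deep, with a small chamfer and a white frosted floor; hidden below the lens until the carriage is drawn out. The floor is 35 mm above the table, the carriage plate's top face 40 mm (dark steel plate 200 mm long, 90 mm wide, 16 mm thick). It rides with the carriage.
- stand: White measuring stand fixed to the table (place and yaw vary). Origin on the table straight below the lens axis. x axis along the slide: the carriage pulls out towards -x. Base x = -315 to +145 mm, 110 mm wide, 20 mm high; column 55 by 70 mm, x = +85 to +140 mm, 320 mm high; its arm, 60 mm wide, reaches from the column to x = -35 mm, underside 172 mm above the table.
- lens: Aluminium lens barrel hanging from the stand's arm. Origin at the centre of its lower face, 51 mm above the table, on the stand's axis; largest radius 34 mm. A blank lying flat in the nest passes below it with 4 mm to spare; a blank that is not down in the nest strikes it.
- blank_round: The large round blank: plain steel disc 50 mm in diameter, 12 mm thick, lying flat on a 3 mm black mat. Origin at the centre of its underside, z up.
- blank_small: Small steel disc, 36 mm in diameter, 12 mm thick, on the same mat; too small for the nest, leave it. Origin at the centre of its underside.
- blank_square: Square steel blank 44 by 44 mm, 12 mm thick, on the same mat; leave it. Origin at the centre of its underside.
- caliper: Steel and black caliper, 190 mm long, lying on the table beyond the stand. Origin at its middle, underside. Bystander.
- loupe: Black eye loupe, 40 mm across, 42 mm high, near the robot. Origin at the centre of its underside. Bystander.
- gauge_block: Steel gauge block 60 by 35 by 24 mm on the table beyond the stand. Origin at the centre of its underside. Bystander.
- screwdriver: Screwdriver 160 mm long lying near the robot. Bystander.
Not all that is in view belongs to the job. Leave any orange, pink or purple look-alike of the blank_round alone.

How it is judged:
On the way, in this order (a step that is already met when the one before it is completed fails the run):
1. the carriage is pulled out so that the nest is clear of the lens (at least 100 mm out) (value of joint carriage above 0.1 m), for 0.1 s.
2. the large round blank is set down into the nest by the fingers: still held when within 6 mm of the nest floor and 5 mm of its centre (horizontal distance between blank_round and nest below 0.005 m and z of blank_round in the frame of nest below 0.006 m and contact force between the fingers and blank_round above 0.3 N), for 0.05 s.
At the end, for the whole second after the job is handed in: The carriage is fully home (within 5 mm of its stop) and the large round blank lies flat on the nest floor (within 2 mm in height, 0.05 rad of level, 4 mm of the nest centre), at rest under the lens (value of joint carriage below 0.005 m and horizontal distance between blank_round and nest below 0.004 m and z of blank_round in the frame of nest between -0.002 and 0.002 m and angle between blank_round's own z axis and vertical below 0.05 rad and linear speed of blank_round below 0.02 m/s and horizontal distance between blank_round and lens below 0.01 m); the robot touches nothing.
It fails at once if the lens is knocked (more than 4 N on it) (contact force between anything else and lens above 4 N).
It fails at once if the small disc is moved by more than 30 mm (distance of blank_small from where it was at the start of the episode above 0.03 m).
It fails at once if the square blank is moved by more than 30 mm (distance of blank_square from where it was at the start of the episode above 0.03 m).
It fails at once if another loose thing is moved by more than 30 mm (distance of any of caliper, loupe, gauge_block, screwdriver from where it was at the start of the episode above 0.03 m).
It also fails if it takes over 67 s, if anything falls off the work surface, if the arm or the gripper's body presses on something with over 40 N, if the wrist force passes 120 N, or if a joint passes its speed limit or range.

## Working session

There is one attempt and no reset: what is moved stays moved. The work goes in short steps, Python scripts to look and compute and a shell command to move; the robot and the scene stay as the last step left them, time stands still between calls to the robot, and variables do not carry over. Pictures are saved under pics/ and viewed, at most 10 in all, crops included, and the job is handed in when it is done.

```bash
mkdir -p pics; ls
cat > h.py <<'E'
import numpy as np, cv2
from scipy.spatial.transform import Rotation as R
from cell import monitor, imaging, workorder
def cam(name):
    i=imaging.camera_info(name); p,d=imaging.read_camera(name); return p,d,i
def rot(o):
    o=np.array(o,float); 
    return o if o.shape==(3,3) else R.from_rotvec(o).as_matrix()
def K(i):
    f=210/np.tan(np.radians(i["fovy"])/2); return f
def rays(px,i):
    px=np.array(px,float).reshape(-1,2); f=K(i)
    q=(px-[i["cx"],i["cy"]])/f; s=q.copy()
    for _ in range(20): s=q/(1+i["k1"]*(s**2).sum(1,keepdims=True))
    return np.c_[s,np.ones(len(s))]
def onplane(px,i,z):
    d=rays(px,i)@rot(i["orientation"]).T; o=np.array(i["origin"]); return o+d*((z-o[2])/d[:,2])[:,None]
def depthpts(px,d,i):
    px=np.array(px).reshape(-1,2).astype(int); return np.array(i["origin"])+(rays(px,i)*d[px[:,1],px[:,0]][:,None])@rot(i["orientation"]).T
E
python3 - <<'E'
from h import *
print(monitor.get_obs())
for n in ("top","scene"):
    p,d,i=cam(n); print(n,i); cv2.imwrite(f"pics/{n}.png",p); np.save(n,d)
E
```

```text
pics
{'time_s': 0.0, 'joint_positions': array([ 8.77583579e-01,  3.13411698e-01,  1.49843677e+00, -1.04002758e-05,
        1.33096450e+00, -2.23394108e-01]), 'dq': array([-1.58971211e-03, -1.53532186e-04,  2.24774769e-03, -1.18238592e-05,
        2.56097802e-04,  2.35613149e-04]), 'effort': array([-1.25879476e-03, -4.02198315e+01, -2.52267605e+01,  6.93475083e-02,
        3.51960480e-02, -8.70505119e-05]), 'ee_pos': array([0.23753914, 0.46792879, 0.24618077]), 'orientation': array([-7.31093311e-01, -3.05479441e+00,  1.72577720e-03]), 'force': array([-0.56975993, -0.11464344,  0.36020099]), 'wrist_torque': array([-0.00522636, -0.03788989,  0.02107255]), 'grip_force': 0.0, 'grip_width': 0.9990473505072456}
top {'fovy': 54.94330068033796, 'cx': 276.2449708009142, 'cy': 217.26631119436885, 'k1': 0.008993072226047501, 'origin': array([ 0.48160188, -0.11938029,  0.94283926]), 'orientation': array([-2.17187331,  2.18185535, -0.12620934])}
scene {'fovy': 48.15000764746945, 'cx': 272.2264522607577, 'cy': 212.15370952983258, 'k1': -0.1548085471981556, 'origin': array([ 1.18520987, -0.47261284,  0.77830767]), 'orientation': array([-2.07023149, -1.25226208,  0.49490136])}
```

View pics/top.png

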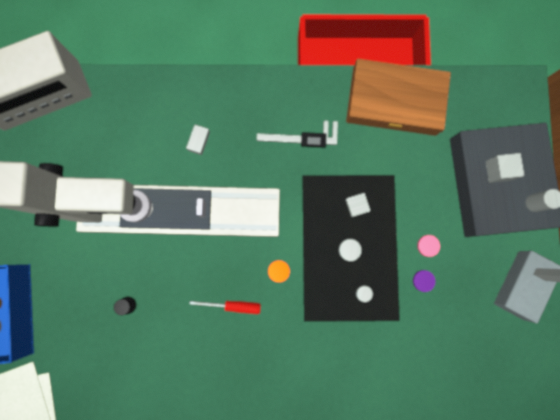

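View pics/scene.png

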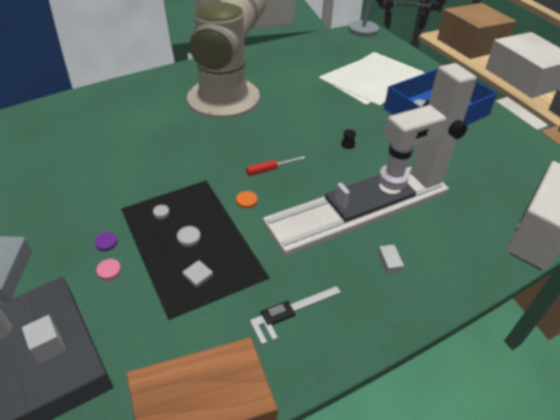

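The top view shows the stand at the left with its handle at (199,206) and pull-out to the right. The round blank is at (350,250), the small disc at (364,294) and the square at (358,205), all on the black mat. The scene view shows the same layout.

```bash
cat > m.py <<'E'
from h import *
def blobs(mask,amin=30):
    n,l,s,c=cv2.connectedComponentsWithStats(mask.astype(np.uint8)); return [(l==k,s[k]) for k in range(1,n) if s[k][4]>amin]
p=cv2.imread("pics/top.png"); d=np.load("top.npy"); i=imaging.camera_info("top")
g=p.min(2)
# blanks
sub=np.zeros(g.shape,bool); sub[180:318,308:392]=1
for m,s in blobs((g>90)&sub):
    c=cv2.findContours(m.astype(np.uint8),0,cv2.CHAIN_APPROX_NONE)[0][0].reshape(-1,2)
    w=onplane(c,i,.015); (cx,cy),r=cv2.minEnclosingCircle(w[:,:2].astype(np.float32))
    ys,xs=np.nonzero(m); q=depthpts(np.c_[xs,ys],d,i)
    print("blank",s[:5],"mean",onplane(np.c_[xs,ys],i,.015).mean(0).round(4),"circ",round(cx,4),round(cy,4),"r",round(r,4),"z",np.median(q[:,2]).round(4),"area-r",np.sqrt(cv2.contourArea(w[:,:2].astype(np.float32))/np.pi).round(4))
# handle
sub[:]=0; sub[190:222,185:209]=1
for m,s in blobs((g>130)&sub):
    ys,xs=np.nonzero(m); q=depthpts(np.c_[xs,ys],d,i); w=onplane(np.c_[xs,ys],i,.088)
    print("handle",s,w.mean(0).round(4),"z",np.median(q[:,2]).round(4),[round(v,4) for v in np.ravel(cv2.minAreaRect(w[:,:2].astype(np.float32))[:2])],cv2.minAreaRect(w[:,:2].astype(np.float32))[2])
# base (white, right part) edges at z=.02
sub[:]=0; sub[180:245,214:290]=1
for m,s in blobs((g>120)&sub,200):
    c=cv2.findContours(m.astype(np.uint8),0,cv2.CHAIN_APPROX_NONE)[0][0].reshape(-1,2)
    for a,b in(("top",lambda c:(c[:,1]<s[1]+8)&(c[:,0]>218)&(c[:,0]<274)),("bot",lambda c:(c[:,1]>s[1]+s[3]-8)&(c[:,0]>218)&(c[:,0]<274)),("end",lambda c:(c[:,0]>s[0]+s[2]-5)&(c[:,1]>s[1]+5)&(c[:,1]<s[1]+s[3]-6))):
        w=onplane(c[b(c)],i,.02)[:,:2].astype(np.float32); print("base",a,cv2.fitLine(w,cv2.DIST_HUBER,0,.01,.01).ravel().round(4))
# plate dark edges
w=g<75; sub[:]=0; sub[185:235,150:214]=1
for m,s in blobs(w&sub,300):
    c=cv2.findContours(m.astype(np.uint8),0,cv2.CHAIN_APPROX_NONE)[0][0].reshape(-1,2)
    q=onplane(c,i,.04); e=c[:,0]>s[0]+s[2]-4; e&=(c[:,1]>s[1]+5)&(c[:,1]<s[1]+s[3]-5)
    t=(c[:,1]<s[1]+5)&(c[:,0]>154)&(c[:,0]<206); b=(c[:,1]>s[1]+s[3]-6)&(c[:,0]>154)&(c[:,0]<206)
    print("plate",s,[cv2.fitLine(q[k][:,:2].astype(np.float32),cv2.DIST_HUBER,0,.01,.01).ravel().round(4) for k in (t,b,e)])
print("tool axes",rot(monitor.get_obs()["orientation"]).round(3).tolist()); print("wrist",imaging.camera_info("wrist"))
E
python3 m.py
```

```text
blank [346 193  25  24 435] mean [ 0.6046 -0.3232  0.015 ] circ 0.6043 -0.323 r 0.0313 z 0.0145 area-r 0.0263
blank [338 238  24  24 440] mean [ 0.5    -0.3022  0.015 ] circ 0.5002 -0.3023 r 0.0273 z 0.0146 area-r 0.0261
blank [356 285  17  18 242] mean [ 0.4003 -0.3325  0.015 ] circ 0.4006 -0.3325 r 0.02 z 0.0148 area-r 0.0188
handle [196 198   7  18 122] [0.5919 0.0316 0.088 ] z 0.0872 [np.float64(0.5916), np.float64(0.0316), np.float64(0.0366), np.float64(0.0127)] 0.7445876598358154
base top [ 0.0294  0.9996  0.6442 -0.069 ]
base bot [ 0.0302  0.9995  0.5337 -0.0504]
base end [ 1.     -0.006   0.5759 -0.14  ]
tool axes [[-0.892, 0.453, -0.001], [0.453, 0.892, -0.001], [0.0, -0.001, -1.0]]
wrist {'fovy': 64.39443055403319, 'cx': 284.24245085147095, 'cy': 210.3187482455408, 'k1': -0.06674386751311118, 'origin': array([0.17114159, 0.50273824, 0.38443787]), 'orientation': array([2.45714637, 1.50832132, 0.22057226])}
```

```bash
python3 -m inch '{"travel":[[0,0,0],[0,0,0],[0,0,0],[0,0,0],[0,0,0],[0,0,0],[0,0,0],[0,0,0]],"turn":[0.1413,0.1413,0.1413,0.1413,0.1413,0.1413,0.1413,0.1413]}' 1 25; python3 -m inch '{"travel":[[-45,8,0],[-45,8,0],[-45,8,0],[-45,8,0],[-45,8,0],[-45,8,0],[-45,8,0],[-45,8,0]],"turn":[0,0,0,0,0,0,0,0]}'
cat > t.py <<'E'
import sys
from h import *
o=monitor.get_obs(); A=rot(o["orientation"]); t=np.array([float(v) for v in sys.argv[1:4]])
print("t",o["time_s"],"delta tool mm",((t-o["ee_pos"])@A*1000).round(1),"yaw of x vs slide",round(np.arctan2(A[1,0],A[0,0])-np.arctan2(.9995,.03),4),"pos",o["ee_pos"].round(4),"F",o["force"].round(2),"grip",o["grip_width"],o["grip_force"],"q",o["joint_positions"].round(2))
E
python3 t.py .5918 .0316 .13
```

```text
time_s: 0.9
ee_pos: [0.2376, 0.468, 0.2464]
orientation: [2.26, 2.182, -0.001]
force: [-0.9, -0.1, 0.5]
grip_width: 0.996
grip_force: 0.0
time_s: 1.7
ee_pos: [0.2907, 0.1048, 0.2467]
orientation: [2.253, 2.189, 0.0]
force: [1.4, 0.2, 1.0]
grip_width: 0.998
grip_force: 0.0
t 1.7 delta tool mm [-64.6 303.1 116.8] yaw of x vs slide 0.0013 pos [0.2907 0.1048 0.2467] F [1.38 0.16 1.03] grip 0.9982102726588287 0.0 q [-0.04 -0.2   2.04 -0.    1.3  -0.01]
```

```bash
python3 -m inch '{"travel":[[-32,10,0],[-32,30,0],[0,45,-0],[0,45,10],[0,45,20],[0,45,20],[0,45,20],[0,38,20]],"turn":[0,0,0,0,0,0,0,0]}'; python3 -m inch '{"travel":[[0,0,20],[0,0,0]],"turn":[0,0]}'; python3 t.py .5918 .0316 .06
python3 - <<'E'
from h import *
p,d,i=cam("wrist"); cv2.imwrite("pics/w1.png",p)
p,d,i=cam("top"); cv2.imwrite("pics/t1.png",p)
E
```

```text
time_s: 2.5
ee_pos: [0.5938, 0.0335, 0.1551]
orientation: [-2.254, -2.188, 0.001]
force: [0.8, 0.4, 0.0]
grip_width: 1.0
grip_force: 0.0
time_s: 2.7
ee_pos: [0.5909, 0.0337, 0.1333]
orientation: [-2.25, -2.185, 0.006]
force: [-0.2, -0.6, 0.1]
grip_width: 1.0
grip_force: 0.0
t 2.7 delta tool mm [-2.1  1.4 73.3] yaw of x vs slide 0.0006 pos [0.5909 0.0337 0.1333] F [-0.15 -0.64  0.12] grip 1.0004221095118495 0.0 q [-0.14  0.57  1.43 -0.    1.15 -0.11]
```

View pics/w1.png

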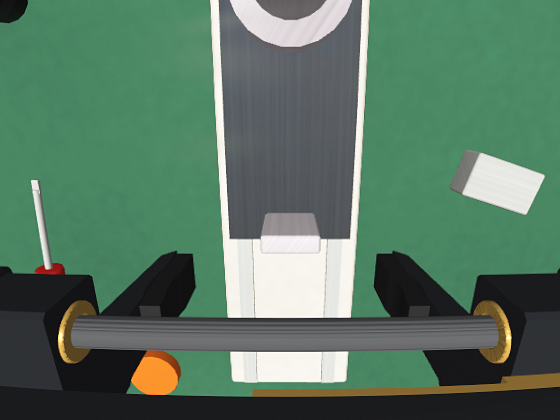

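The wrist view shows the handle at about (290,232), midway between the fingers (195 and 375), with the lens ring above it at the top. I can descend.

```bash
python3 -m inch '{"travel":[[-2,1,15],[0,0,15],[0,0,15],[0,0,15],[0,0,13],[0,0,0],[0,0,0]],"turn":[0,0,0,0,0,0,0]}'; python3 -m inch '{"travel":[[0,0,0],[0,0,0],[0,0,0],[0,0,0],[0,0,0],[0,0,0],[0,0,0],[0,0,0]],"turn":[0,0,0,0,0,0,0,0]}' -1 20;  python3 t.py .5918 .0316 .06
```

```text
time_s: 3.5
ee_pos: [0.5933, 0.0314, 0.0647]
orientation: [2.253, 2.188, 0.001]
force: [-0.1, -0.0, 1.2]
grip_width: 1.0
grip_force: 0.0
time_s: 4.3
ee_pos: [0.594, 0.0314, 0.0638]
orientation: [2.253, 2.187, 0.003]
force: [7.3, 1.1, -5.0]
grip_width: 0.405
grip_force: 20.0
t 4.3 delta tool mm [ 0.1 -2.2  3.8] yaw of x vs slide 0.0005 pos [0.594  0.0314 0.0638] F [ 7.27  1.13 -5.03] grip 0.40504995813552425 20.026467524003237 q [-0.14  0.66  1.48  0.    1.   -0.11]
```

```bash
python3 -m inch '{"travel":[[-6,0,0],[-14,0,0],[-22,0,0],[-26,0,0],[-26,0,0],[-22,0,0],[-12,0,0],[-4,0,0]],"turn":[0,0,0,0,0,0,0,0]}'; python3 -m inch '{"travel":[[0,0,0],[0,0,0],[0,0,0],[0,0,0]],"turn":[0,0,0,0]}';  python3 t.py .5918 .0316 .06
```

```text
time_s: 5.1
ee_pos: [0.5903, -0.1016, 0.0637]
orientation: [2.253, 2.185, 0.004]
force: [9.5, 2.0, -4.8]
grip_width: 0.407
grip_force: 20.0
time_s: 5.5
ee_pos: [0.5904, -0.101, 0.0638]
orientation: [2.252, 2.186, 0.003]
force: [9.2, -2.5, -5.3]
grip_width: 0.41
grip_force: 20.0
t 5.5 delta tool mm [132.6  -2.5   3.6] yaw of x vs slide 0.0005 pos [ 0.5904 -0.101   0.0638] F [ 9.24 -2.47 -5.26] grip 0.4099564281626498 20.038891659351066 q [-0.36  0.66  1.47  0.    1.01 -0.34]
```

```bash
python3 -m inch '{"travel":[[0,0,0],[0,0,0],[0,0,0],[0,0,0],[0,0,-20],[0,0,-30],[0,0,-30],[0,0,0]],"turn":[0,0,0,0,0,0,0,0]}' 1; python3 -m inch '{"travel":[[-20,-10,0],[-30,-20,0],[-40,-20,0],[-40,-20,0],[-40,-10,0],[-25,-3,0],[0,0,0],[0,0,0]],"turn":[0,0,0,0,0,0,0,0]}' 0.6
cat > n.py <<'E'
from h import *
p,d,i=cam("top"); cv2.imwrite("pics/t2.png",p); np.save("t2",d)
pw,dw,iw=cam("wrist"); cv2.imwrite("pics/w2.png",pw); np.save("w2",dw); np.save("w2i",iw,allow_pickle=True)
cv2.imwrite("pics/both.png",np.vstack([cv2.resize(p[160:320,60:460],(800,320)),cv2.resize(pw,(373,280)).copy() if 0 else np.hstack([cv2.resize(pw,(373,280)),np.zeros((280,427,3),np.uint8)])]))
E
python3 n.py; python3 t.py .5 -.302 .0175
```

```text
time_s: 6.3
ee_pos: [0.5907, -0.1009, 0.1478]
orientation: [2.249, 2.184, 0.005]
force: [0.6, 0.1, 1.0]
grip_width: 0.999
grip_force: 0.0
time_s: 7.1
ee_pos: [0.5002, -0.2925, 0.143]
orientation: [-2.253, -2.187, -0.0]
force: [0.2, -0.2, -0.2]
grip_width: 0.803
grip_force: 0.0
t 7.2 delta tool mm [-10.5  -0.3 125.9] yaw of x vs slide 0.0018 pos [ 0.5006 -0.2916  0.1434] F [ 0.09 -0.61  0.  ] grip 0.7998531694556914 0.0 q [-0.73  0.53  1.46  0.    1.15 -0.7 ]
```

View pics/both.png

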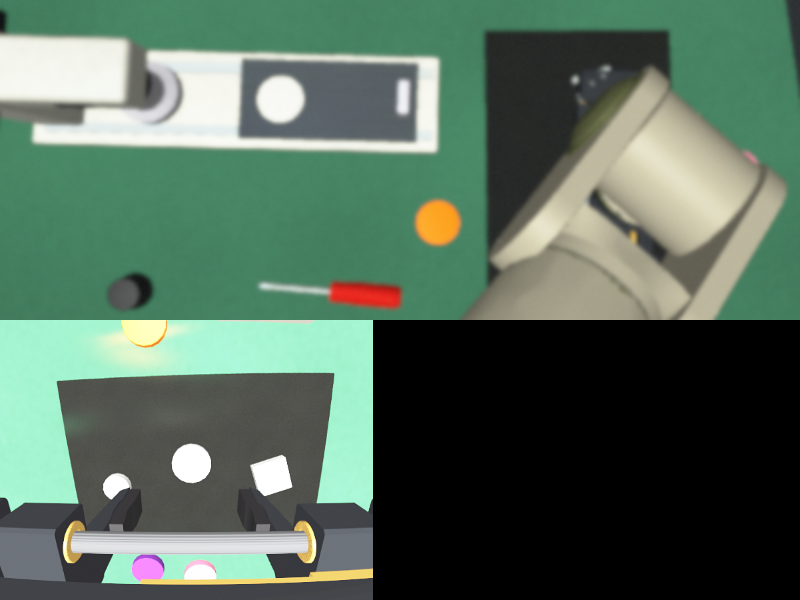

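The top crop shows the nest as a white circle at full-picture pixel (200,209), clear of the lens, and the handle at about (261,208). In the wrist view the round blank is ahead and centred between the fingers, with the small disc and square to its sides.

```bash
cat > m2.py <<'E'
from h import *
def circ(m,i,z):
    c=max(cv2.findContours(m.astype(np.uint8),0,cv2.CHAIN_APPROX_NONE)[0],key=len).reshape(-1,2)
    w=onplane(c,i,z)[:,:2]; e=cv2.fitEllipse((w*1e4).astype(np.float32)); return np.array(e[0])/1e4,np.array(e[1])/1e4
def box(g,t,x0,x1,y0,y1):
    s=np.zeros(g.shape,bool); s[y0:y1,x0:x1]=1; return (g>t)&s
p=cv2.imread("pics/t2.png"); g=p.min(2); i=imaging.camera_info("top"); d=np.load("t2.npy")
for t in (120,150,180): print("nest",circ(box(g,t,182,218,192,228),i,.04))
m=box(g,150,255,267,196,221); ys,xs=np.nonzero(m); print("handle",onplane(np.c_[xs,ys],i,.088).mean(0).round(4),m.sum())
pw=cv2.imread("pics/w2.png"); iw=np.load("w2i.npy",allow_pickle=True).item(); dw=np.load("w2.npy"); gw=pw.min(2)
for t in (150,200): print("blank w",circ(box(gw,t,240,335,170,250),iw,.015))
print("z",np.median(depthpts([[285,212]],dw,iw)[:,2]))
E
python3 m2.py
```

```text
nest (array([0.59189854, 0.0383579 ]), array([0.05534216, 0.05555111]))
nest (array([0.59167305, 0.03828527]), array([0.05283363, 0.0532713 ]))
nest (array([0.59195918, 0.03832535]), array([0.05040712, 0.05135726]))
handle [ 0.5872 -0.1006  0.088 ] 109
blank w (array([ 0.50230884, -0.30137024]), array([0.04903359, 0.05105858]))
blank w (array([ 0.50229863, -0.30142849]), array([0.0489218 , 0.05067063]))
z 0.015088431581656181
```

```bash
python3 -m inch '{"travel":[[-10,2,0],[0,0,15],[0,0,25],[0,0,25],[0,0,20],[0,0,15],[0,0,0],[0,0,0]],"turn":[0,0,0,0,0,0,0,0]}'
cat > b.py <<'E'
from m2 import circ,box
from h import *
import sys
o=monitor.get_obs(); pw,dw,iw=cam("wrist"); cv2.imwrite("pics/"+sys.argv[1]+".png",pw)
E
python3 b.py w3;  python3 t.py .5023 -.3014 .018
```

```text
time_s: 8.0
ee_pos: [0.5025, -0.3032, 0.0443]
orientation: [2.253, 2.188, 0.0]
force: [0.5, 0.3, 0.5]
grip_width: 0.802
grip_force: 0.0
nest (array([0.59189854, 0.0383579 ]), array([0.05534216, 0.05555111]))
nest (array([0.59167305, 0.03828527]), array([0.05283363, 0.0532713 ]))
nest (array([0.59195918, 0.03832535]), array([0.05040712, 0.05135726]))
handle [ 0.5872 -0.1006  0.088 ] 109
blank w (array([ 0.50230884, -0.30137024]), array([0.04903359, 0.05105858]))
blank w (array([ 0.50229863, -0.30142849]), array([0.0489218 , 0.05067063]))
z 0.015088431581656181
t 8.05 delta tool mm [ 1.9 -0.5 26.7] yaw of x vs slide 0.0009 pos [ 0.5027 -0.3033  0.0447] F [-0.26 -0.15  0.87] grip 0.7990251513480995 0.0 q [-0.74  0.67  1.51  0.    0.96 -0.71]
```

View pics/w3.png

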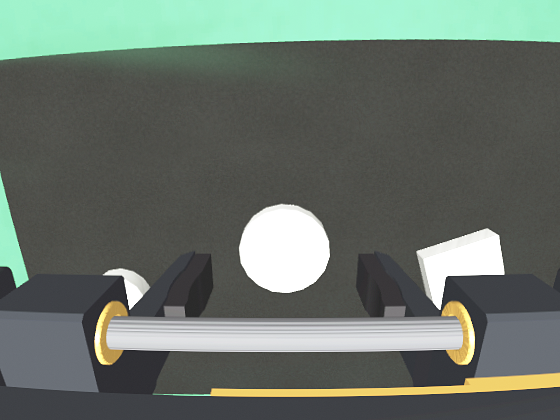

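The round blank is at (284,248), centred between the fingertips (212 and 357). The small disc and square are outside the fingers.

```bash
cat > c.py <<'E'
from h import *
import sys
def circ(m,i,z):
    c=max(cv2.findContours(m.astype(np.uint8),0,cv2.CHAIN_APPROX_NONE)[0],key=len).reshape(-1,2)
    w=onplane(c,i,z)[:,:2]; e=cv2.fitEllipse((w*1e4).astype(np.float32)); return np.array(e[0])/1e4,np.array(e[1])/1e4
E
python3 - <<'E'
from c import *
g=cv2.imread("pics/w3.png").min(2); i=imaging.camera_info("wrist"); m=np.zeros(g.shape,bool); m[200:297,230:340]=g[200:297,230:340]>225; print(circ(m,i,.015)); print(m.sum())
E
python3 -m inch '{"travel":[[2,0,10],[0,0,9],[0,0,8],[0,0,0],[0,0,0],[0,0,0]],"turn":[0,0,0,0,0,0]}'; python3 t.py .5023 -.3014 .018
```

```text
(array([ 0.50250957, -0.30164382]), array([0.04841845, 0.05143813]))
6145
time_s: 8.65
ee_pos: [0.5024, -0.3012, 0.017]
orientation: [2.253, 2.188, 0.0]
force: [1.5, -0.1, -0.3]
grip_width: 0.797
grip_force: 0.0
t 8.65 delta tool mm [-0.2 -0.  -1. ] yaw of x vs slide 0.0006 pos [ 0.5024 -0.3012  0.017 ] F [ 1.5  -0.14 -0.31] grip 0.7969830329638238 0.0 q [-0.74  0.71  1.53 -0.    0.9  -0.71]
```

```bash
python3 -m inch '{"travel":[[0,0,-0.7],[0,0,0],[0,0,0],[0,0,0],[0,0,0],[0,0,0],[0,0,0],[0,0,0]],"turn":[0,0,0,0,0,0,0,0]}' -1 30;python3 t.py .5023 -.3014 .018; python3 -m inch '{"travel":[[0,0,-10],[0,0,-15],[0,0,-20],[0,0,-20],[0,0,-20],[0,0,0],[0,0,0]],"turn":[0,0,0,0,0,0,0]}'; python3 t.py .5023 -.3014 .018
python3 - <<'E'
from c import *
p,d,i=cam("wrist"); cv2.imwrite("pics/w4.png",p); np.save("w4",d)
E
```

```text
time_s: 9.45
ee_pos: [0.5023, -0.3011, 0.0176]
orientation: [2.254, 2.188, 0.0]
force: [-0.3, 0.1, 3.4]
grip_width: 0.557
grip_force: 30.0
t 9.45 delta tool mm [-0.3  0.  -0.4] yaw of x vs slide 0.0006 pos [ 0.5023 -0.3011  0.0176] F [-0.35  0.07  3.38] grip 0.5569734301025636 30.000617802143097 q [-0.74  0.71  1.53 -0.    0.9  -0.71]
time_s: 10.15
ee_pos: [0.5021, -0.3009, 0.1025]
orientation: [2.254, 2.188, -0.0]
force: [0.0, 0.3, -3.2]
grip_width: 0.551
grip_force: 30.0
t 10.15 delta tool mm [-0.5  0.3 84.5] yaw of x vs slide 0.0006 pos [ 0.5021 -0.3009  0.1025] F [ 0.03  0.28 -3.23] grip 0.5509123864031267 29.999469816684723 q [-0.74  0.59  1.48 -0.    1.07 -0.71]
```

View pics/w4.png

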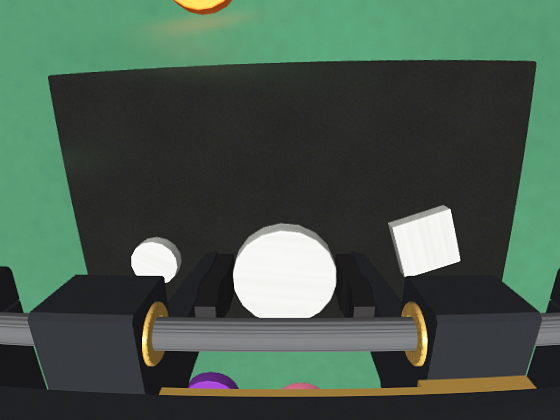

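The blank is held between the fingers at about (285,272), looks level, and its neighbours have not moved. Next I measure its position and tilt in hand.

```bash
cat > hand.py <<'E'
from c import *
def hand(p,d,i):
    g=p.min(2); m=np.zeros(g.shape,bool); m[215:312,225:345]=g[215:312,225:345]>110
    ys,xs=np.nonzero(m); q=depthpts(np.c_[xs,ys],d,i); md=np.median(q[:,2]); k=abs(q[:,2]-md)<.004; m[ys[~k],xs[~k]]=0; q=q[k]
    a=np.linalg.lstsq(np.c_[q[:,:2]-q[:,:2].mean(0),np.ones(len(q))],q[:,2],rcond=None)[0]
    o=monitor.get_obs()["ee_pos"]; c=np.array(cv2.findContours(m.astype(np.uint8),0,cv2.CHAIN_APPROX_NONE)[0][0]).reshape(-1,2)
    c=c[(c[:,1]<300)]; w=onplane(c,i,md)[:,:2]
    from scipy.optimize import least_squares
    s=least_squares(lambda v:np.hypot(*(w-v[:2]).T)-v[2],[*w.mean(0),.025],loss="soft_l1",f_scale=5e-4).x
    print("tilt slopes",a[:2].round(3),"ztop",md.round(4),"circle",s.round(4),"rel TCP",(s[:2]-o[:2]).round(4),"tcp",o.round(4))
if __name__=="__main__": hand(cv2.imread("pics/w4.png"),np.load("w4.npy"),imaging.camera_info("wrist"))
E
python3 hand.py
```

```text
tilt slopes [-0.002 -0.007] ztop 0.0992 circle [ 0.5017 -0.3004  0.0242] rel TCP [-0.0001  0.0002] tcp [ 0.5018 -0.3007  0.1018]
```

```bash
python3 -m inch '{"travel":[[0,0,-25],[15,5,-25],[35,10,0],[45,15,0],[45,15,0],[45,15,0],[45,12,0],[42,10,0]],"turn":[0,0,0,0,0,0,0,0]}'; python3 -m inch '{"travel":[[0,0,0],[0,0,0],[0,0,0],[0,0,0]],"turn":[0,0,0,0]}'
cat > nest.py <<'E'
from c import *
import sys
x0,x1,y0,y1=map(int,sys.argv[2:6])
o=monitor.get_obs(); p,d,i=cam("wrist"); cv2.imwrite("pics/"+sys.argv[1]+".png",p)
g=p.min(2)
# nest: bright blob with depth z ~ .035
ys,xs=np.mgrid[y0:y1,x0:x1].reshape(2,-1); q=depthpts(np.c_[xs,ys],d,i); k=(q[:,2]>.030)&(q[:,2]<.0445)
m=np.zeros(g.shape,bool); m[ys[k],xs[k]]=g[ys[k],xs[k]]>130
n,l,s,ce=cv2.connectedComponentsWithStats(m.astype(np.uint8)); j=1+s[1:,4].argmax(); m=l==j
print("blob",s[j],"z med",np.median(depthpts(np.argwhere(m)[:,::-1],d,i)[:,2]).round(4),"rim",circ(m,i,.04),"floor",circ(m,i,.035),"tcp",o["ee_pos"].round(4))
E
python3 nest.py w5 150 400 0 240; python3 t.py .594 .038 .08
```

```text
time_s: 11.0
ee_pos: [0.5921, -0.0293, 0.1511]
orientation: [-2.252, -2.188, 0.002]
force: [0.7, -0.5, -1.2]
grip_width: 0.55
grip_force: 30.0
time_s: 11.4
ee_pos: [0.5919, -0.0328, 0.1521]
orientation: [-2.255, -2.186, 0.001]
force: [0.6, 0.8, -2.5]
grip_width: 0.553
grip_force: 30.0
blob [ 249   77   72   74 4101] z med 0.0354 rim (array([0.59428193, 0.0397976 ]), array([0.05106175, 0.05111529])) floor (array([0.5942814 , 0.03973911]), array([0.05208191, 0.05213652])) tcp [ 0.5919 -0.0328  0.1521]
t 11.45 delta tool mm [70.7 -0.1 72.2] yaw of x vs slide -0.0011 pos [ 0.5919 -0.0327  0.1522] F [ 0.5  -0.59 -2.69] grip 0.5492968434674703 29.99952793121338 q [-0.25  0.54  1.41 -0.    1.19 -0.22]
```

View pics/w5.png

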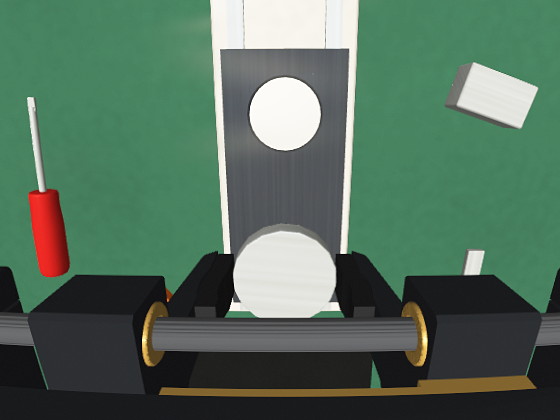

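The nest is at (285,113), clear and empty, and the held blank is at (285,272). The wrist fit puts the nest at (0.5943, 0.0398), which agrees with the handle position plus 140 mm.

```bash
python3 -m inch '{"travel":[[12,0,0],[20,0,10],[20,0,20],[14,0,20],[6.5,0.2,15],[0,0,5],[0,0,0],[0,0,0]],"turn":[0,0,0,0,0,0,0,0]}'; python3 -m inch '{"travel":[[0,0,0],[0,0,0],[0,0,0],[0,0,0]],"turn":[0,0,0,0]}'; python3 t.py .5943 .0398 .0496
python3 - <<'E'
from hand import *
p,d,i=cam("wrist"); cv2.imwrite("pics/w6.png",p); hand(p,d,i)
E
python3 t.py .5943 .0398 .0496
```

```text
time_s: 12.25
ee_pos: [0.595, 0.0402, 0.0833]
orientation: [2.254, 2.187, 0.001]
force: [0.2, -0.1, -2.3]
grip_width: 0.551
grip_force: 30.0
time_s: 12.65
ee_pos: [0.5945, 0.0409, 0.0826]
orientation: [2.254, 2.188, 0.0]
force: [-0.7, 0.5, -3.2]
grip_width: 0.549
grip_force: 30.0
t 12.65 delta tool mm [-1.1 -0.2 33. ] yaw of x vs slide 0.0005 pos [0.5945 0.0409 0.0826] F [-0.71  0.5  -3.25] grip 0.5492125165420627 29.99957174062729 q [-0.13  0.63  1.46  0.    1.05 -0.1 ]
tilt slopes [ 0.002 -0.008] ztop 0.08 circle [0.5944 0.0409 0.0242] rel TCP [-0.0001  0.    ] tcp [0.5945 0.0409 0.0825]
t 12.7 delta tool mm [-1.1 -0.2 32.9] yaw of x vs slide 0.0005 pos [0.5945 0.0409 0.0825] F [ 0.54  0.26 -2.06] grip 0.5515657666172838 29.99955028295517 q [-0.13  0.63  1.46 -0.    1.05 -0.1 ]
```

View pics/w6.png

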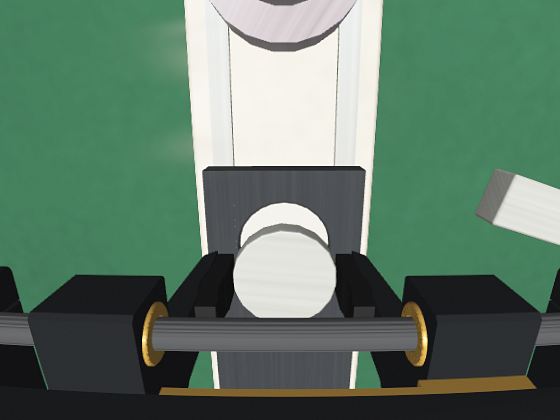

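The nest's front arc shows at (240–328, 203–235) just ahead of the held blank (285,272). I'll fit that arc as a last check.

Run:
```python
from c import *
from scipy.optimize import least_squares
g=cv2.imread("pics/w6.png").min(2).astype(float); i=imaging.camera_info("wrist")
P=[]
for x in range(250,320):
    col=cv2.GaussianBlur(g,(3,3),0)[185:222,x]; P.append((x,185+np.diff(col).argmax()+.5))
for z,r in ((.035,.0265),(.04,.0265)):
    w=onplane(P,i,z)[:,:2]; s=least_squares(lambda v:np.hypot(*(w-v[:2]).T)-r,[.594,.04],loss="soft_l1",f_scale=5e-4); print(z,s.x.round(4),np.abs(s.fun).mean())
```

```text
0.035 [0.5942 0.0386] 0.00014519906424847448
0.04 [0.5942 0.0399] 0.00013737778310978608
```

```bash
python3 -m inch '{"travel":[[-1,-0.3,5],[0,0,8],[0,0,7],[0,0,3],[0,0,0],[0,0,0],[0,0,0]],"turn":[0,0,0,0,0,0,0]}'; python3 t.py .5943 .0398 .0496;python3 t.py .5943 .0398 .0496
```

```text
time_s: 13.4
ee_pos: [0.5943, 0.0399, 0.0597]
orientation: [2.253, 2.188, 0.001]
force: [0.1, 0.1, -2.2]
grip_width: 0.555
grip_force: 30.0
t 13.4 delta tool mm [-0.1 -0.  10.1] yaw of x vs slide 0.0006 pos [0.5943 0.0399 0.0597] F [ 0.11  0.09 -2.23] grip 0.5548131063644895 29.999486804008484 q [-0.13  0.66  1.48 -0.    1.   -0.1 ]
t 13.4 delta tool mm [-0.1 -0.  10.1] yaw of x vs slide 0.0006 pos [0.5943 0.0399 0.0597] F [ 0.11  0.09 -2.23] grip 0.5548131063644895 29.999486804008484 q [-0.13  0.66  1.48 -0.    1.   -0.1 ]
```

Now lower slowly and watch the force.

```bash
python3 -m inch '{"travel":[[0,0,2],[0,0,2],[0,0,1],[0,0,0],[0,0,0]],"turn":[0,0,0,0,0]}'; python3 -m inch '{"travel":[[0,0,1],[0,0,1],[0,0,0],[0,0,0]],"turn":[0,0,0,0]}';  python3 -m inch '{"travel":[[0,0,1],[0,0,0.5],[0,0,0],[0,0,0]],"turn":[0,0,0,0]}'; python3 t.py .5943 .0398 .0496
```

```text
time_s: 13.9
ee_pos: [0.5942, 0.0399, 0.0544]
orientation: [-2.254, -2.189, 0.0]
force: [1.1, -0.5, -1.2]
grip_width: 0.55
grip_force: 30.0
time_s: 14.3
ee_pos: [0.5941, 0.04, 0.0524]
orientation: [-2.254, -2.189, 0.0]
force: [0.7, -0.2, -1.8]
grip_width: 0.55
grip_force: 30.0
time_s: 14.7
ee_pos: [0.5942, 0.0399, 0.0509]
orientation: [2.254, 2.189, -0.0]
force: [0.2, -0.4, -2.8]
grip_width: 0.551
grip_force: 30.0
t 14.7 delta tool mm [-0.1  0.1  1.3] yaw of x vs slide 0.0007 pos [0.5942 0.0399 0.0509] F [ 0.16 -0.45 -2.81] grip 0.5508041971116406 29.99965399503708 q [-0.13  0.68  1.48 -0.    0.98 -0.1 ]
```

```bash
python3 -m inch '{"travel":[[0,0,0.7],[0,0,0],[0,0,0]],"turn":[0,0,0]}'; python3 -m inch '{"travel":[[0,0,0.5],[0,0,0],[0,0,0]],"turn":[0,0,0]}';  python3 -m inch '{"travel":[[0,0,0.4],[0,0,0],[0,0,0]],"turn":[0,0,0]}'; python3 t.py .5943 .0398 .0496
```

```text
time_s: 15.0
ee_pos: [0.5941, 0.04, 0.0502]
orientation: [-2.254, -2.189, 0.0]
force: [0.1, 0.3, -3.1]
grip_width: 0.552
grip_force: 30.0
time_s: 15.3
ee_pos: [0.5941, 0.04, 0.0497]
orientation: [-2.254, -2.189, 0.0]
force: [0.2, -0.0, -2.8]
grip_width: 0.55
grip_force: 30.0
time_s: 15.6
ee_pos: [0.5942, 0.04, 0.0496]
orientation: [2.254, 2.188, 0.0]
force: [-2.6, 0.6, 3.4]
grip_width: 0.552
grip_force: 30.0
t 15.6 delta tool mm [-0.2  0.1  0. ] yaw of x vs slide 0.0006 pos [0.5942 0.04   0.0496] F [-2.64  0.59  3.43] grip 0.5516359772328122 30.000434517860413 q [-0.13  0.68  1.48 -0.    0.98 -0.1 ]
```

The blank has touched the floor at the expected height. Release and rise.

```bash
python3 -m inch '{"travel":[[0,0,0],[0,0,0],[0,0,0],[0,0,0],[0,0,-5],[0,0,-25],[0,0,-35],[0,0,-30]],"turn":[0,0,0,0,0,0,0,0]}' 0.6; python3 -m inch '{"travel":[[-15,0,0],[-30,0,0],[-30,0,0],[-15,0,0],[0,0,0],[0,0,0],[0,0,0]],"turn":[0,0,0,0,0,0,0]}'
python3 - <<'E'
from c import *
p,d,i=cam("wrist"); cv2.imwrite("pics/w7.png",p)
ys,xs=np.mgrid[0:200,200:370].reshape(2,-1); q=depthpts(np.c_[xs,ys],d,i); k=(q[:,2]>.0435)&(q[:,2]<.05)&(np.hypot(q[:,0]-.594,q[:,1]-.04)<.035)
a=q[k]; m=np.zeros(p.shape[:2],bool); m[ys[k],xs[k]]=1
print(k.sum(),"ztop",np.median(a[:,2]),"slopes",np.linalg.lstsq(np.c_[a[:,:2]-a[:,:2].mean(0),np.ones(len(a))],a[:,2],rcond=None)[0],circ(m,i,.047))
E
python3 t.py .5903 -.1002 .062
```

```text
time_s: 16.4
ee_pos: [0.5942, 0.0399, 0.1462]
orientation: [2.253, 2.188, 0.001]
force: [-0.2, 0.7, -0.2]
grip_width: 0.804
grip_force: 0.0
time_s: 17.1
ee_pos: [0.5915, -0.0489, 0.1442]
orientation: [-2.252, -2.19, -0.0]
force: [-0.1, -0.3, 0.9]
grip_width: 0.801
grip_force: 0.0
4369 ztop 0.047154614049486177 slopes [-0.00079515  0.00032735  0.04716596] (array([0.59395527, 0.03862983]), array([0.04833614, 0.04881147]))
t 17.15 delta tool mm [-51.4   0.2  82.2] yaw of x vs slide 0.0019 pos [ 0.5915 -0.0488  0.1442] F [ 0.66  0.05 -0.85] grip 0.8019094638276606 0.0 q [-0.28  0.55  1.42  0.    1.17 -0.25]
```

View pics/w7.png

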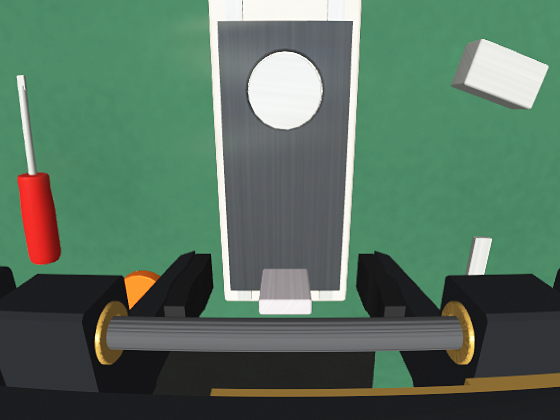

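The blank lies flush in the nest at (285,90), level with its top at 47.2 mm. The handle is at (285,290). Now I grip the handle again and push home.

```bash
python3 -m inch '{"travel":[[-20,0.5,0],[-25,0,0],[-7,0,20],[0,0,25],[0,0,20],[0,0,16],[0,0,0],[0,0,0]],"turn":[0,0,0,0,0,0,0,0]}' 1;python3 t.py .5903 -.1002 .063;  python3 -m inch '{"travel":[[0,0,0],[0,0,0],[0,0,0],[0,0,0],[0,0,0],[0,0,0],[0,0,0],[0,0,0]],"turn":[0,0,0,0,0,0,0,0]}' -1 20;python3 t.py .594 .0316 .063
```

```text
time_s: 17.95
ee_pos: [0.5908, -0.1015, 0.0638]
orientation: [2.253, 2.189, 0.0]
force: [0.4, 0.3, 0.4]
grip_width: 1.0
grip_force: 0.0
t 17.95 delta tool mm [ 1.2 -0.5  0.8] yaw of x vs slide 0.0014 pos [ 0.5908 -0.1015  0.0638] F [0.44 0.33 0.36] grip 1.000385913861766 0.0 q [-0.37  0.67  1.46  0.    1.01 -0.34]
time_s: 18.75
ee_pos: [0.5904, -0.102, 0.0633]
orientation: [-2.254, -2.188, 0.0]
force: [-1.5, 0.1, 0.5]
grip_width: 0.406
grip_force: 20.0
t 18.75 delta tool mm [133.7  -0.3   0.3] yaw of x vs slide 0.0006 pos [ 0.5904 -0.102   0.0633] F [-1.49  0.12  0.5 ] grip 0.4064510320311221 19.999949256889522 q [-0.37  0.67  1.46 -0.    1.01 -0.34]
```

```bash
python3 -m inch '{"travel":[[5,0,0],[12,0,0],[18,0,0],[20,0,0],[20,0,0],[20,0,0],[15,0,0],[10,0,0]],"turn":[0,0,0,0,0,0,0,0]}'; python3 -m inch '{"travel":[[5,0,0],[3,0,0],[2,0,0],[2,0,0],[1,0,0],[0,0,0]],"turn":[0,0,0,0,0,0]}'; python3 t.py .594 .0316 .063
```

```text
time_s: 19.55
ee_pos: [0.5937, 0.0195, 0.0633]
orientation: [-2.252, -2.189, 0.001]
force: [-1.9, -2.0, 1.8]
grip_width: 0.407
grip_force: 20.0
time_s: 20.15
ee_pos: [0.5941, 0.0307, 0.0633]
orientation: [-2.254, -2.187, 0.001]
force: [-5.0, -0.6, 3.5]
grip_width: 0.401
grip_force: 20.0
t 20.15 delta tool mm [ 0.9 -0.1  0.3] yaw of x vs slide 0.0001 pos [0.5941 0.0307 0.0633] F [-5.01 -0.59  3.52] grip 0.40148145717852507 20.005142299924046 q [-0.15  0.66  1.48  0.    1.01 -0.12]
```

```bash
python3 -m inch '{"travel":[[1,0,0],[1,0,0],[0,0,0],[0,0,0]],"turn":[0,0,0,0]}'; python3 -m inch '{"travel":[[1,0,0],[1,0,0],[0,0,0],[0,0,0]],"turn":[0,0,0,0]}';  python3 -m inch '{"travel":[[1,0,0],[0,0,0],[0,0,0]],"turn":[0,0,0]}'; python3 t.py .594 .0316 .063
```

```text
time_s: 20.55
ee_pos: [0.5941, 0.0326, 0.0633]
orientation: [-2.254, -2.187, 0.001]
force: [-5.1, -1.2, 3.8]
grip_width: 0.406
grip_force: 20.0
time_s: 20.95
ee_pos: [0.5942, 0.0345, 0.0633]
orientation: [-2.254, -2.187, 0.001]
force: [-4.2, -2.0, 3.7]
grip_width: 0.403
grip_force: 20.0
time_s: 21.25
ee_pos: [0.5942, 0.0345, 0.0633]
orientation: [2.254, 2.188, -0.003]
force: [-5.9, -6.8, 3.4]
grip_width: 0.404
grip_force: 20.0
t 21.25 delta tool mm [-2.9 -0.1  0.3] yaw of x vs slide -0.0 pos [0.5942 0.0345 0.0633] F [-5.87 -6.77  3.38] grip 0.4041575905126963 20.007703041192144 q [-0.14  0.66  1.47 -0.    1.01 -0.11]
```

The carriage is against its stop: it stalled at y = 0.0345 with -6.8 N, and the base end predicts 0.035. Release and retreat.

```bash
python3 -m inch '{"travel":[[0,0,0],[0,0,0],[0,0,0],[0,0,0],[0,0,-10],[0,0,-20],[0,0,-30],[0,0,-20]],"turn":[0,0,0,0,0,0,0,0]}' 1; python3 -m inch '{"travel":[[-30,-20,0],[-45,-20,0],[-45,-20,0],[-45,-20,0],[-40,0,0],[0,0,0],[0,0,0]],"turn":[0,0,0,0,0,0,0]}'; python3 t.py .594 .0345 .063
python3 - <<'E'
from c import *
p,d,i=cam("top"); g=p.min(2); m=np.zeros(g.shape,bool); m[190:222,183:212]=g[190:222,183:212]>150
ys,xs=np.nonzero(m); w=onplane(np.c_[xs,ys],i,.088); print("handle",w.mean(0).round(4),m.sum())
p,d,i=cam("scene"); cv2.imwrite("pics/s2.png",cv2.resize(p[100:300,220:460],(720,600)))
E
```

```text
time_s: 22.05
ee_pos: [0.5951, 0.036, 0.146]
orientation: [2.252, 2.187, 0.003]
force: [0.8, 0.2, 0.5]
grip_width: 0.997
grip_force: 0.0
time_s: 22.75
ee_pos: [0.5086, -0.1669, 0.1438]
orientation: [2.255, 2.187, 0.001]
force: [0.4, 0.8, 0.1]
grip_width: 1.003
grip_force: 0.0
t 22.75 delta tool mm [203.9  79.1  80.9] yaw of x vs slide -0.0008 pos [ 0.5086 -0.1669  0.1438] F [0.36 0.76 0.12] grip 1.0031728073503359 0.0 q [-0.54  0.44  1.6   0.    1.1  -0.51]
handle [0.5923 0.0226 0.088 ] 216
```

View pics/s2.png

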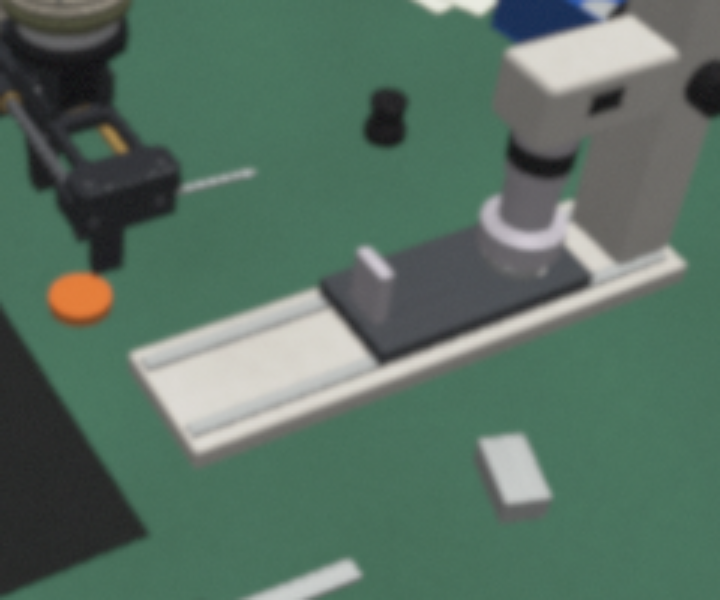

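The scene crop shows the carriage home, with its far end under the lens ring at (525,235), the handle at (375,280), and the gripper well clear. The handle mask took in some white base (216 px), so I'll recheck it narrower.

Run:
```python
from c import *
p,d,i=cam("top"); g=p.min(2); m=np.zeros(g.shape,np.uint8); m[194:220,188:206]=g[194:220,188:206]>130
n,l,s,c=cv2.connectedComponentsWithStats(m)
for k in range(1,n): print(s[k],onplane(c[k],i,.088).round(4))
```

```text
[194 198   7  18 122] [[0.5916 0.0357 0.088 ]]
```

```bash
python3 -c "
from cell import workorder; print(workorder.close_job())"
```

```text
the job is handed in; nothing more can be done
None
```

The large round blank was set flat in the nest, the carriage was slid home to its stop under the lens, the gripper was let go and backed clear, and the job was handed in; no verdict came back.

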